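Release the collared probe from its docking station and store it in the stand

ROBOT

A 7-joint arm with a two-finger parallel gripper is mounted at the origin on the work surface. World frame = base frame: x ahead of the robot, y to its left, z up, the work surface at z = 0. Lengths are in m, angles in rad, forces in N, time in s.
With the tool pointing down it reaches from about 0.425 to 0.825 m from the base axis. Payload 3.6 kg.
Tool frame: the origin (TCP) lies on the mounting face of the last link; the fingertips stand 186 mm ahead of it and the grasp point (between the pads) lies 167 mm ahead of it; z points along the fingers, y is the line along which they close (so a half turn about z gives the same grasp; the last joint's range is limited). The gripper opens to 93 mm and grips with 3 to 60 N. Pads are 15 mm wide; open, the fingers measure 128 mm over their backs; the gripper's body (75 mm by 188 mm) begins 65 mm behind the grasp point.
Start: joints at [1.083, 0.615, -0.013, 1.423, 0.008, 1.103, -0.04], TCP at [0.29, -0.582, 0.405] pointing down, gripper open.
Joint ranges: [-3.12, 3.12], [-0.3, 2.06], [-1.34, 1.32], [0.26, 2.42], [-1.36, 4.5], [0.01, 1.98], [-2.84, 2.84]. Speed limits (rad/s): [2.79, 2.79, 3.14, 3.14, 3.14, 3.14, 3.14].

INTERFACE

Orientations are given as a rotation vector (axis times angle).
In Python, from plant import ctrl gives the robot as it stands.
- The arm moves only by the tool arm_command, never from a script. Its argument "rows" is a list that holds one entry, the list of rows, each a list of 6 numbers: the shift along the world's x, y, z normalised to -1 to 1, where 1 is 0.02 m, then the turn, a rotation vector about the world's x, y, z normalised to -1 to 1, where 1 is 360 degrees. In form: [[[dx, dy, dz, wx, wy, wz], ...]]. A call has 1 to 20 rows; each row shifts and turns the commanded pose from where the row before left it; what a row does not reach is not made up. A row lasts 1/8 s, in which the tool goes at most 62.5 mm and 10.7 degrees, less where a joint would pass 70% of its speed; a pose out of reach is approached as far as the arm can. A call with a number of a shift or a turn outside -1 to 1 is refused whole. A call with a gripper value outside its range is refused whole. "jaw" is the gripper command: -1 is shut, 1 is fully open, values between are in proportion, set as the call begins (left out, the last holds). The fingers move at their own pace and stop on an object; "grip_force" is the grip in N (left out, the last holds). Time passes only in rows, so rows that do not move let the fingers close. It gives the time, the measured TCP pose, the force, the opening and the grip force at its end, in the units of the state.
- ctrl.state(): the state, without advancing time (a new reading comes with each control period).
- ctrl.capture(name): name is "side" or "top"; returns (picture, depth): 400x640x3 uint8, red, green, blue; 400x640 float32, m along the optical axis (not along the pixel's ray), 0 where there is no reading.
- ctrl.camera_model(name): a dict with "K" (3x3 intrinsics, pixels), "D" ([k1, k2, p1, p2, k3] as OpenCV has them; the pictures are not rectified), "R" (3x3) and "t" (3): a world point X has camera coordinates R X + t. Camera axes: x right, y down, z forward; pixel columns grow to the right and rows downward; lengths in m; the calibration is good to about 2 mm. A picture is of the moment at which its call begins. camera_model takes no time and is no camera call.
- ctrl.hand_in(): hands the job in; it is judged then, once.
The state is a dict: "t": time; "q": joint angles; "joint_velocities": joint speeds; "joint_torque": joint torques, N m; "position": TCP position; "ee_rot": TCP orientation; "ft_force": force on the tool from outside, world axes, zero at the start; "torque": the same for the moment, N m; "width": finger opening in m; "gripper_force": force on a finger pad.
Only numpy, scipy, OpenCV 4.12 (cv2) and the standard library are available. Lean on these libraries where they do the work, as an engineer would, in place of code of your own. Each camera call takes 0.05 s, during which the arm holds its last target. There are 200 camera calls.

TASK

Take the stout measuring probe out of the docking station it is locked into: pull its sprung sliding collar up, which lets go of the lock, and draw the probe straight out. Then put it away upright in the empty storage stand, stem down through the hole with its flange resting on the plate, and let go. Leave the slim probe in the other station alone.

Things in the scene. Friction and masses are not known exactly. Their poses are not given: they have to be found in the camera images.
- probe: Stout probe, 0.5 kg, upright in a white 84 mm square station (fixed). Origin: centre of its flange's underside, on the station's top, 80 mm above bench; +z up. Flange 64 mm dia, z 0-8. Stem below: 20 mm dia, 55 mm long, in a 22 mm hole; two catches under the 10 mm top reach 16 mm along +x, -x and lock it. Neck 28 mm dia to z 72, carries the collar. Draw it straight up 60 mm before moving sideways.
- collar (a joint): Rise of the probe's ribbed aluminium sliding collar, m: 0 at rest, 0.012 at its stop. 42 mm dia, 36 mm tall, at rest z 18-54 mm above the flange's underside; grip it any way round. 2 N starts it, 6 N takes it to the stop; it springs back if let go. At the stop the catches are in, and pulling on lifts the probe; its weight then keeps the collar up. Pulling neck or flange does not unlock.
- stand: Empty storage stand, fixed: steel plate 96 mm square, 6 mm thick, on four thin legs over a black base plate, with one plain through hole of 44 mm diameter in the middle. Origin: centre of its underside on the bench, directly below the hole's centre; +z up. The plate's top is at z 80 mm; 68 mm of open room below the plate.
- slim_probe: The other, slim probe, loose in a second station like the first; it must stay there. Origin: centre of the underside of its 40 mm diameter flange, 80 mm above the bench; +z up. It rises 70 mm above that (150 mm above the bench: carry things past it higher): neck 20 mm, with a plain sleeve 26 mm in diameter.
Not all that is in view belongs to the job. Leave any orange look-alike of the stand alone.

How it is judged:
On the way, in this order (a step that is already met when the one before it is completed fails the run):
1. the collar is pulled up at least 9 mm while the probe still sits in its socket (moved less than 8 mm) (value of joint collar above 0.009 m and distance of probe from where it was at the start of the episode below 0.008 m).
2. the probe is drawn out of the socket, raised so that its flange is more than 135 mm above the bench (height (world z) of probe above 0.135 m), for 0.05 s.
At the end, for the whole second after the job is handed in: The stout probe stands released and at rest in the storage stand, stem through the hole and flange on the plate: flange underside within 6 mm of the plate's top, centre within 15 mm of the hole's centre, upright within 10 degrees; the slim probe is within 20 mm of where it was (horizontal distance between probe and stand below 0.015 m and z of probe in the frame of stand between 0.074 and 0.086 m and angle between probe's own z axis and vertical below 0.17 rad and linear speed of probe below 0.03 m/s and distance of slim_probe from where it was at the start of the episode below 0.02 m); the robot touches nothing.
It fails at once if the slim probe is moved more than 20 mm (distance of slim_probe from where it was at the start of the episode above 0.02 m).
It also fails if it takes over 38 s, if anything falls off the work surface, if the arm or the gripper's body presses on something with over 40 N, if the wrist force passes 120 N, or if a joint passes its speed limit or range.

## Working session

There is one attempt and no reset: what is moved stays moved. The work goes in short steps, Python scripts to look and compute and a tool call to move; the robot and the scene stay as the last step left them, time stands still between calls to the robot, and variables do not carry over. Pictures are saved under pics/ and viewed, at most 10 in all, crops included, and the job is handed in when it is done.

Besides the shell and the picture viewer there is one more tool, called as a command line: name --argument value ..., lists and objects as JSON in quotes. arm_command: Moves the arm, as the interface text tells. Scaled input: -1 to 1 covers 0.02 m each way for a shift and 360 degrees each way for a turn. Its arguments: {"type":"object","properties":{"rows":{"type":"array","items":{"type":"array","items":{"type":"array","items":{"type":"number","minimum":-1,"maximum":1}}}},"jaw":{"type":"number"},"grip_force":{"type":"number"}},"required":["rows"]}

```bash
mkdir -p pics
cat > h.py <<'E'
import numpy as np,cv2
from plant import ctrl
def cap(n,f):
    im,d=ctrl.capture(n); cv2.imwrite(f'pics/{f}.png',im[:,:,::-1]); np.save(f'pics/{f}.npy',d); return im,d
def ray(n,u,v):
    m=ctrl.camera_model(n);K,D,R,t=[np.array(m[k],float) for k in('K','D','R','t')]
    p=cv2.undistortPoints(np.array([[[u,v]]],float),K,D)[0,0]
    return -R.T@t, R.T@np.array([p[0],p[1],1])
def atz(n,u,v,z):
    c,r=ray(n,u,v); return c+r*(z-c[2])/r[2]
def atd(n,u,v,d):
    c,r=ray(n,u,v); return c+r*d
E
python3 - <<'E'
from h import *
for n in('top','side'):
    cap(n,n+'0'); c,r=ray(n,320,200); print(n,c,r)
s=ctrl.state(); print(s['t'],s['position'],s['ee_rot'],s['ft_force'],s['width'])
E
```

```text
top [ 0.39794269 -0.01986208  0.74911665] [ 0.14371423 -0.01195218 -0.98961818]
side [0.28402046 0.69167028 0.7095057 ] [ 0.18525742 -0.72134295 -0.66750359]
0.1 [ 0.28951498 -0.58165043  0.40373005] [-3.05605042e+00 -7.18641640e-01  8.70541531e-04] [ 0.17765752  0.1194079  -0.38927229] 0.0926803320410387
```

View pics/top0.png

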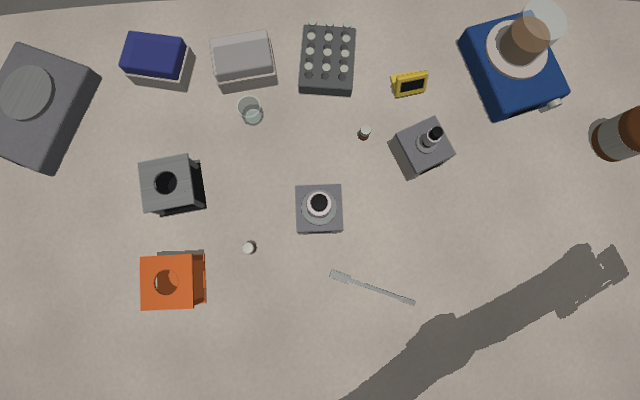

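View pics/side0.png

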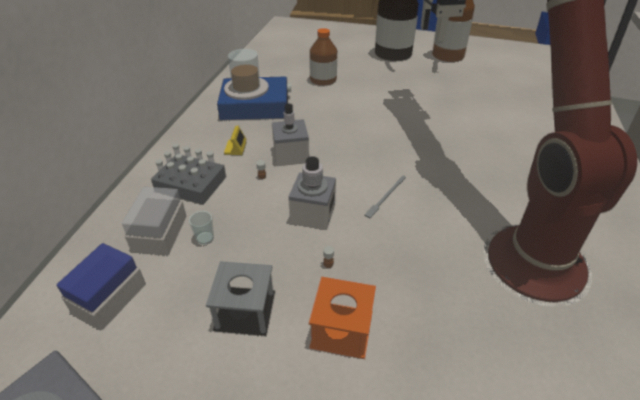

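The top view shows the stout probe at about (319,205), the slim one at (432,137), the grey stand's hole at (165,183), and the orange decoy at (165,282). I'll enlarge the probe and the stand.

Run:
```python
from h import *
im=cv2.imread('pics/top0.png')
a=cv2.resize(im[170:245,280:355],None,fx=5.3,fy=5.3,interpolation=cv2.INTER_CUBIC)[:397,:397]
b=cv2.resize(im[145:220,130:205],None,fx=5.3,fy=5.3,interpolation=cv2.INTER_CUBIC)[:397,:397]
cv2.imwrite('pics/crop0.png',np.hstack([a,b]))
d=np.load('pics/top0.npy')
for n,u,v in(('cap',319,202),('plate',165,205),('plate2',147,182),('stn',301,190),('slimcap',434,132)):
    print(n,atd('top',u,v,d[v,u]).round(4))
```

```text
cap [ 0.4816 -0.0254  0.1507]
plate [0.4934 0.2549 0.0779]
plate2 [0.5371 0.2904 0.0782]
stn [0.5145 0.0059 0.0784]
slimcap [ 0.5951 -0.2206  0.1489]
```

View pics/crop0.png

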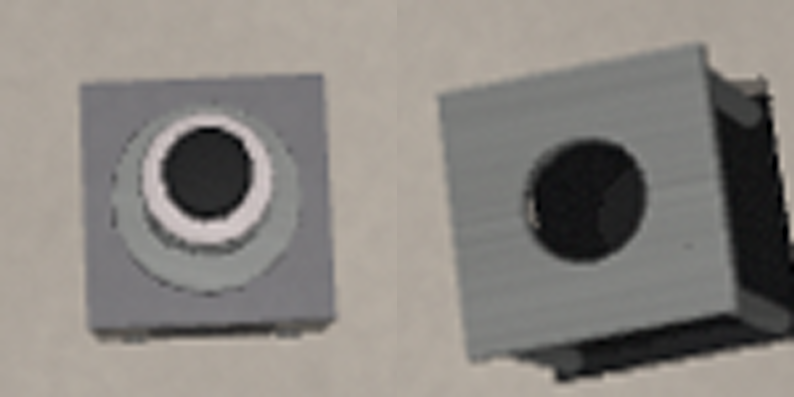

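The crop shows the cap at crop px (207,172), the station's corners averaging (207,201), and the stand's hole at (586,200), with its corners averaging the same.

Run:
```python
from h import *
f=lambda x,y,ox,oy:(x/5.3+ox-.4,y/5.3+oy-.4)
print('cap',atz('top',*f(207,172,280,170),.152),'stn',atz('top',*f(207,201.5,280,170),.08))
print('corners',[atz('top',*f(x,y,280,170),.08).round(4)[:2] for x,y in((80,84),(323,74),(334,318),(92,330))])
print('hole',atz('top',*f(189,200,130,145),.08),'mean',np.mean([atz('top',*f(x-397,y,130,145),.08) for x,y in((440,95),(703,45),(737,312),(470,360))],0))
from scipy.spatial.transform import Rotation as R
print(R.from_rotvec(ctrl.state()['ee_rot']).as_matrix().round(3))
```

```text
cap [ 0.48139032 -0.0248346   0.152     ] stn [ 0.48138938 -0.02517206  0.08      ]
corners [array([0.5228, 0.0171]), array([ 0.5242, -0.0659]), array([ 0.4409, -0.0667]), array([0.439 , 0.0145])]
hole [0.53509339 0.25491757 0.08      ] mean [0.5345416  0.25478368 0.08      ]
[[ 0.895  0.446 -0.001]
 [ 0.446 -0.895  0.002]
 [-0.    -0.002 -1.   ]]
```

arm_command --rows '[[[0.342,0.994,0,0,0,0],[0.342,0.994,0,0,0,0],[0.342,0.994,0,0,0,0],[0.342,0.994,0,0,0,0],[0.342,0.994,0,0,0,0],[0.342,0.994,0,0,0,0],[0.342,0.994,0,0,0,0],[0.342,0.994,0,0,0,0],[0.342,0.994,0,0,0,0],[0.342,0.994,0,0,0,0],[0.342,0.994,0,0,0,0],[0.342,0.994,0,0,0,0],[0.342,0.994,0,0,0,0],[0.342,0.994,0,0,0,0],[0.342,0.994,0,0,0,0],[0.342,0.994,0,0,0,0],[0.342,0.994,0,0,0,0],[0.342,0.994,0,0,0,0],[0.342,0.994,0,0,0,0],[0.342,0.994,0,0,0,0]]]' --jaw 1

```text
t: 2.6
position: [0.4266, -0.183, 0.4048]
ee_rot: [3.058, 0.719, 0.0]
ft_force: [0.8, -0.4, 0.1]
width: 0.0931
gripper_force: 0.0
```

arm_command --rows '[[[0.342,0.994,0,0,0,0],[0.342,0.994,0,0,0,0],[0.342,0.994,0,0,0,0],[0.342,0.994,0,0,0,0],[0.342,0.994,0,0,0,0],[0.342,0.994,0,0,0,0],[0.342,0.994,0,0,0,0],[0.342,0.994,0,0,0,0],[0,0,0,0,0,0],[0,0,0,0,0,0]]]'

```text
t: 3.85
position: [0.4807, -0.0258, 0.4047]
ee_rot: [3.058, 0.718, -0.001]
ft_force: [0.2, 0.1, -0.6]
width: 0.0929
gripper_force: 0.0
```

arm_command --rows '[[[0,0,-0.75,0,0,0],[0,0.04,-0.75,0,0,0],[0,0,-0.75,0,0,0],[0,0,-0.75,0,0,0],[0,0,-0.75,0,0,0],[0,0,-0.75,0,0,0],[0,0,-0.75,0,0,0],[0,0,-0.74,0,0,0],[0,0,0,0,0,0],[0,0,0,0,0,0]]]'

```text
t: 5.1
position: [0.4812, -0.0251, 0.2854]
ee_rot: [3.058, 0.717, 0.001]
ft_force: [0.5, 0.5, -0.4]
width: 0.0934
gripper_force: 0.0
```

Run:
```python
from h import *
im,d=cap('side','s1')
cv2.imwrite('pics/s1c.png',cv2.resize(im[100:240,230:420,::-1],None,fx=4,fy=4,interpolation=cv2.INTER_CUBIC))
print(ctrl.state()['position'],ctrl.state()['ft_force'])
```

```text
[ 0.48130983 -0.02492963  0.28555139] [ 0.26763318 -0.17658554 -0.57088986]
```

View pics/s1c.png

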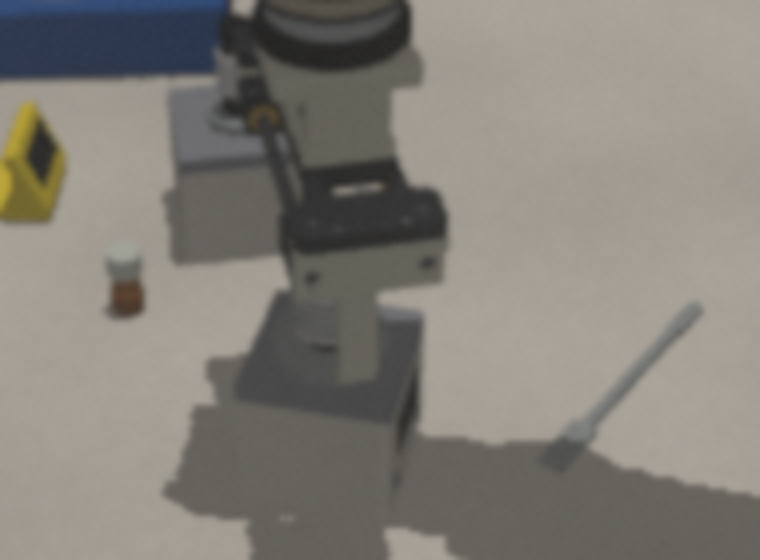

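The gripper straddles the collar, with the near finger at crop px (355,330) in front of the probe. I'll close and pull.

arm_command --rows '[[[0,0,0,0,0,0],[0,0,0,0,0,0],[0,0,0,0,0,0],[0,0,0,0,0,0],[0,0,0,0,0,0],[0,0,0,0,0,0]]]' --jaw -1 --grip_force 35

```text
t: 5.9
position: [0.4813, -0.0247, 0.285]
ee_rot: [3.058, 0.719, 0.0]
ft_force: [0.4, -0.7, -0.5]
width: 0.0414
gripper_force: 35.0
```

Gripped at 41 mm. I'll pull up slowly by 11 mm.

arm_command --rows '[[[0,0,0.1,0,0,0],[0,0,0.1,0,0,0],[0,0,0.1,0,0,0],[0,0,0.1,0,0,0],[0,0,0.1,0,0,0],[0,0,0.05,0,0,0],[0,0,0,0,0,0]]]'

```text
t: 6.78
position: [0.481, -0.0244, 0.296]
ee_rot: [-3.058, -0.719, 0.0]
ft_force: [0.8, -0.1, -5.5]
width: 0.0412
gripper_force: 35.0
```

arm_command --rows '[[[0,0,0.05,0,0,0],[0,0,0.05,0,0,0],[0,0,0.1,0,0,0],[0,0,0.1,0,0,0],[0,0,0,0,0,0]]]'

```text
t: 7.4
position: [0.4812, -0.0243, 0.3022]
ee_rot: [-3.058, -0.719, -0.001]
ft_force: [0.3, 0.5, -4.7]
width: 0.0417
gripper_force: 35.0
```

arm_command --rows '[[[0,0,0.2,0,0,0],[0,0,0.4,0,0,0],[0,0,0.5,0,0,0],[0,0,0.5,0,0,0],[0,0,0.5,0,0,0],[0,0,0.5,0,0,0],[0,0,0.5,0,0,0],[0,0,0.5,0,0,0],[0,0,0.5,0,0,0],[0,0,0.4,0,0,0],[0,0,0.2,0,0,0],[0,0,0,0,0,0]]]'

```text
t: 8.9
position: [0.4811, -0.0245, 0.3961]
ee_rot: [3.058, 0.719, 0.001]
ft_force: [0.0, 0.4, -4.3]
width: 0.0421
gripper_force: 35.0
```

Run:
```python
from h import *
im,d=cap('side','s2')
cv2.imwrite('pics/s2c.png',cv2.resize(im[80:260,200:420,::-1],None,fx=3,fy=3,interpolation=cv2.INTER_CUBIC))
s=ctrl.state();print(s['position'],s['ft_force'],s['width'],s['q'])
```

```text
[ 0.48105452 -0.02446508  0.39579926] [-0.29173799 -0.22628917 -5.20202841] 0.04156285085945881 [ 0.10389457  0.37021811 -0.13493806  1.90459978  0.06356981  0.8712305
 -1.17195474]
```

View pics/s2c.png

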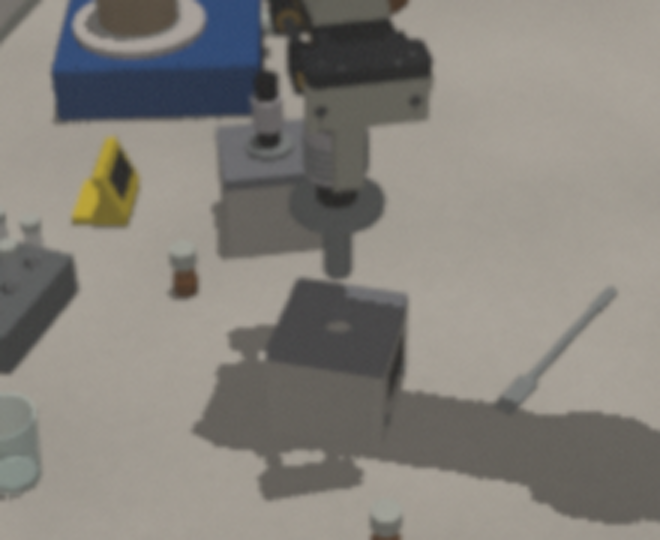

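The probe is out and vertical, with its stem tip at crop px (338,270) above the empty station. I'll carry it over the stand.

arm_command --rows '[[[0.084,0.437,0,0,0,0],[0.168,0.873,0,0,0,0],[0.168,0.873,0,0,0,0],[0.168,0.873,0,0,0,0],[0.168,0.873,0,0,0,0],[0.168,0.873,0,0,0,0],[0.168,0.873,0,0,0,0],[0.168,0.873,0,0,0,0],[0.168,0.873,0,0,0,0],[0.168,0.873,0,0,0,0],[0.168,0.873,0,0,0,0],[0.168,0.873,0,0,0,0],[0.168,0.873,0,0,0,0],[0.168,0.873,0,0,0,0],[0.168,0.873,0,0,0,0],[0.168,0.873,0,0,0,0],[0.084,0.437,0,0,0,0],[0,0,0,0,0,0],[0,0,0,0,0,0]]]'

```text
t: 11.32
position: [0.535, 0.254, 0.3958]
ee_rot: [3.058, 0.717, -0.001]
ft_force: [0.7, -0.0, -4.9]
width: 0.0416
gripper_force: 35.0
```

Run:
```python
from h import *
im,d=cap('side','s3')
cv2.imwrite('pics/s3c.png',cv2.resize(im[180:340,170:330,::-1],None,fx=3.6,fy=3.6,interpolation=cv2.INTER_CUBIC))
s=ctrl.state();print(s['position'],s['ee_rot'],s['ft_force'],s['width'])
```

```text
[0.5350532  0.25387623 0.39591003] [ 3.05773051e+00  7.16403699e-01 -6.35725163e-04] [-0.02614175  0.24564598 -4.00583782] 0.041316752794757494
```

View pics/s3c.png

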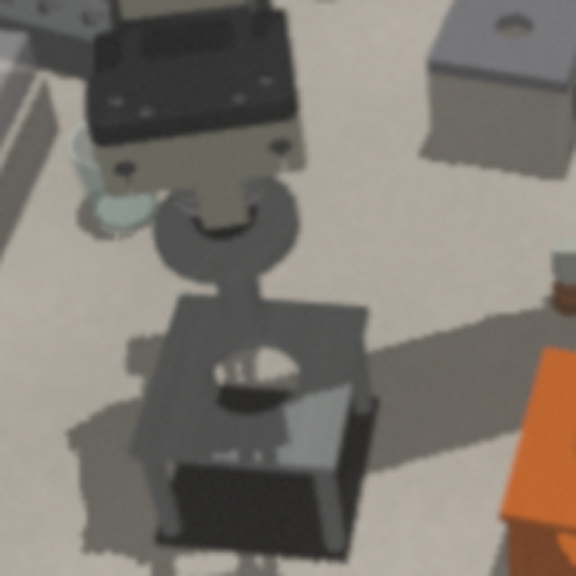

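Run:
```python
from h import *
m=ctrl.camera_model('side');K,D,R,t=[np.array(m[k],float) for k in('K','D','R','t')]
P=np.array([[.535,.254,.179],[.535,.254,.124],[.535,.2549,.08],[.535,.254,.187]])
p=cv2.projectPoints(P,cv2.Rodrigues(R)[0],t,K,D)[0][:,0]
print(((p-[170,180]+.5)*3.6).round(0))
```

```text
[[236. 234.]
 [251. 315.]
 [261. 375.]
 [234. 222.]]
```

The stem sits over the hole: the projections of stem and hole show the same small offset against the picture, about 1.5 px. I'll lower it.

arm_command --rows '[[[0,0.04,-0.4,0,0,0],[0,0,-0.6,0,0,0],[0,0,-0.6,0,0,0],[0,0,-0.6,0,0,0],[0,0,-0.6,0,0,0],[0,0,-0.6,0,0,0],[0,0,-0.6,0,0,0],[0,0,-0.4,0,0,0],[0,0,-0.2,0,0,0],[0,0,-0.1,0,0,0],[0,0,0,0,0,0]]]'

```text
t: 12.75
position: [0.535, 0.2558, 0.3021]
ee_rot: [-3.058, -0.719, -0.001]
ft_force: [-0.0, -0.1, -4.6]
width: 0.0419
gripper_force: 35.0
```

arm_command --rows '[[[0,0,-0.05,0,0,0],[0,0,-0.05,0,0,0],[0,0,-0.05,0,0,0],[0,0,-0.05,0,0,0],[0,0,0,0,0,0]]]'

```text
t: 13.38
position: [0.5349, 0.2557, 0.2978]
ee_rot: [3.058, 0.719, -0.0]
ft_force: [1.2, -0.2, -5.6]
width: 0.0413
gripper_force: 35.0
```

arm_command --rows '[[[0,0,-0.05,0,0,0],[0,0,-0.05,0,0,0],[0,0,-0.05,0,0,0],[0,0,0,0,0,0]]]'

```text
t: 13.88
position: [0.5349, 0.2557, 0.2949]
ee_rot: [-3.058, -0.719, -0.0]
ft_force: [-0.5, -0.2, -3.1]
width: 0.0413
gripper_force: 35.0
```

arm_command --rows '[[[0,0,-0.1,0,0,0],[0,0,-0.1,0,0,0],[0,0,-0.1,0,0,0],[0,0,-0.1,0,0,0],[0,0,0,0,0,0]]]'

```text
t: 14.5
position: [0.535, 0.2557, 0.2867]
ee_rot: [-3.058, -0.719, -0.0]
ft_force: [0.7, 0.3, -3.7]
width: 0.0413
gripper_force: 35.0
```

arm_command --rows '[[[0,0,-0.06,0,0,0],[0,0,0,0,0,0],[0,0,0,0,0,0]]]'

```text
t: 14.88
position: [0.535, 0.2557, 0.2857]
ee_rot: [-3.058, -0.719, -0.0]
ft_force: [-0.2, -0.0, -4.0]
width: 0.0412
gripper_force: 35.0
```

arm_command --rows '[[[0,0,0,0,0,0],[0,0,0,0,0,0],[0,0,0,0,0,0],[0,0,0,0,0,0],[0,0,0,0,0,0],[0,0,0,0,0,0]]]' --jaw 1

```text
t: 15.62
position: [0.5349, 0.2557, 0.2857]
ee_rot: [-3.058, -0.719, -0.0]
ft_force: [-0.5, 0.1, -0.8]
width: 0.0918
gripper_force: 0.0
```

arm_command --rows '[[[0,0,0.3,0,0,0],[0,0,0.7,0,0,0],[0,0,0.9,0,0,0],[0,0,0.9,0,0,0],[0,0,0.9,0,0,0],[0,0,0.9,0,0,0],[0,0,0.9,0,0,0],[0,0,0.9,0,0,0],[0,0,0,0,0,0],[0,0,0,0,0,0]]]'

```text
t: 16.88
position: [0.5346, 0.2556, 0.4136]
ee_rot: [3.058, 0.719, -0.001]
ft_force: [0.1, -0.0, -0.8]
width: 0.0929
gripper_force: 0.0
```

Run:
```python
from h import *
im,d=cap('side','s4')
cv2.imwrite('pics/s4c.png',cv2.resize(im[100:340,170:370,::-1],None,fx=2.5,fy=2.5,interpolation=cv2.INTER_CUBIC))
s=ctrl.state();print(s['t'],s['position'],s['ft_force'],s['width'])
```

```text
16.925 [0.53465079 0.25554977 0.41313722] [-0.17089187  0.2293304  -0.06886778] 0.09308086166269024
```

View pics/s4c.png

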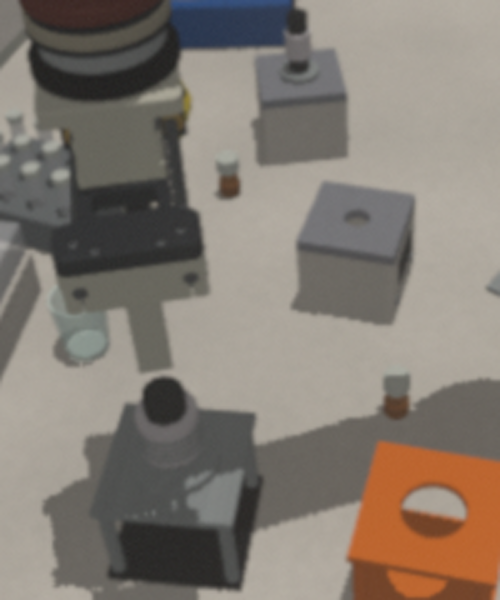

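The probe stands in the stand, cap at crop px (163,400), and the slim probe is untouched. One numeric check of position and tilt, then hand-in.

Run:
```python
from h import *
m=ctrl.camera_model('side');K,D,R,t=[np.array(m[k],float) for k in('K','D','R','t')]
P=np.array([[.535,.255,.152],[.535,.255,.08]])
p=cv2.projectPoints(P,cv2.Rodrigues(R)[0],t,K,D)[0][:,0]
print(((p-[170,100]+.5)*2.5).round(0))
d=np.load('pics/s4.npy');u,v=170+163/2.5,100+398/2.5
print(atd('side',u,v,d[round(v),round(u)]))
u,v=170+178/2.5,100+478/2.5
```

```text
[[168. 392.]
 [181. 461.]]
[0.53572984 0.2606581  0.15090741]
```

```bash
python3 -c "
from plant import ctrl
print(ctrl.hand_in())"
```

```text
the job is handed in; nothing more can be done
None
```

The stout probe is unlocked, drawn out, standing upright and released in the grey storage stand, the slim probe was left alone, and the job was handed in after about 17 s of the 38 s; no verdict came back.

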